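# Reset the length stop of a busbar fixture to the green clip

### The arm

A 6-joint arm with a two-finger parallel gripper is mounted at the origin on the work surface. World frame = base frame: x ahead of the robot, y to its left, z up, the work surface at z = 0. Lengths are in m, angles in rad, forces in N, time in s.
With the tool pointing down it reaches from about 0.275 to 0.85 m from the base axis. Payload 19 kg.
Tool frame: the origin (TCP) lies on the mounting face of the last link; the fingertips stand env.finger_overhang ahead of it and the grasp point (between the pads) lies 155 mm ahead of it (env.finger_overhang is the distance from the TCP to the fingertips, in m); z points along the fingers, y is the line along which they close (so a half turn about z gives the same grasp; the last joint's range is limited). The gripper opens to 85 mm and grips with 20 to 120 N. Pads are 22 mm wide; open, the fingers measure 114 mm over their backs; the gripper's body (76 mm by 85 mm) begins 54 mm behind the grasp point. The pads swing forward as they close: fully open they stand 13 mm farther back than shut.
Start: joints at [1.065, 0.15, 1.437, -0, 1.554, -0.134], TCP at [0.209, 0.536, 0.405] pointing down, gripper open.
Joint ranges: [-2.8, 2.8], [-0.68, 2.1], [0.12, 2.68], [-1.39, 4.53], [0.16, 2.79], [-2.81, 2.81]. Speed limits (rad/s): [1.89, 1.89, 2.22, 3.01, 3.01, 3.01].

### API

Orientations are given as a unit quaternion [x, y, z, w].
In Python, from station import env gives the robot as it stands. The module is installed in compiled form; this text tells all that it offers.
- The arm moves only by the tool drive_tool, never from a script. Its argument "plan" is a list of rows, each a list of 7 numbers: the shift along the tool's x, y, z in cm, then the turn, a rotation vector about the tool's x, y, z in degrees, then the closure, from -1 (fully open) to 1 (shut). A call has 1 to 5 rows; each row is the pose to reach, as a shift and turn from the pose commanded when the call began, along the tool's axes at that moment; what a row does not reach only later rows make up. A row lasts 1/12 s, in which the tool goes at most 41.7 mm and 7.16 degrees, less where a joint would pass 70% of its speed; a pose out of reach is approached as far as the arm can. A call with a gripper value outside its range is refused whole. The fingers move at their own pace and stop on an object; the grip force is fixed at half the most. Time passes only in rows, so rows that repeat a pose let the fingers close. It gives the time, the measured TCP pose, the force, the opening and the grip force at its end, in the units of the state.
- env.state(): the state, without advancing time (a new reading comes with each control period).
- env.camera(name): name is "scene" or "top" or "wrist"; returns (picture, depth): 400x640x3 uint8, blue, green, red; 400x640 float32, m along the optical axis (not along the pixel's ray), 0 where there is no reading.
- env.get_calibration(name): a dict with "intrinsics" (3x3 intrinsics, pixels), "distortion" ([k1, k2, p1, p2, k3] as OpenCV has them; the pictures are not rectified), "rvec" (rotation vector, rad) and "tvec" (3), from world to camera coordinates, as OpenCV has them; the wrist camera has in their place "tool_from_camera" (4x4, takes a point from camera to tool coordinates, whose origin is the TCP and whose axes are the flange's). Camera axes: x right, y down, z forward; pixel columns grow to the right and rows downward; lengths in m; the calibration is good to about 2 mm. A picture is of the moment at which its call begins: read the wrist's pose just before it. get_calibration takes no time and is no camera call.
- env.hand_in(): hands the job in; it is judged then, once.
The state is a dict: "time": time; "q": joint angles; "joint_vel": joint speeds; "tau": joint torques, N m; "ee_pos": TCP position; "tool_rot": TCP orientation; "force": force on the tool from outside, world axes, zero at the start; "torque": the same for the moment, N m; "grip_width": opening from 0.0 (shut) to 1.0 (fully open); "grasp_force": force on a finger pad.
Only numpy, scipy, OpenCV 4.12 (cv2) and the standard library are available. Lean on these libraries where they do the work, as an engineer would, in place of code of your own. Each camera call takes 0.05 s, during which the arm holds its last target. There are 200 camera calls.

### The job

Reset the busbar length stop to the notch marked by the green clip: pull its red tee handle up and twist it counter-clockwise (seen from above) until its cross pin can rest on the collar and hold the plunger out, slide the stop along to the green clip with the handle still twisted, then twist the handle back and let the plunger drop fully home so that the stop is locked there. Let go at the end.

Things in the scene. Friction and masses are not known exactly. Their poses are not given: they have to be found in the camera images.
- tee (a point): Centre of the red tee handle's bar (60 long, 14 wide, 18 high, mm), on the plunger's vertical axis, 128 mm above the bench when locked. y runs along the bar (locked: parallel to the rail), x across it, z up. All but its 13 mm stem is below 92 mm. It rides on the blue stop, which starts in the middle notch; with the plunger out, push it along the rail by the tee (1-3 N, 115 mm either way).
- lift (a joint): Lift of the plunger, m: 0 locked, fully home in a notch; 0.024 upper stop. Spring and weight pull it down with 8 to 10 N. The handle can twist above 0.016 (lift about 0.020); twisted, it rests on the collar at 0.0155 with the pin clear of the rack.
- twist (a joint): Twist of the tee about the vertical, rad, growing counter-clockwise seen from above: 0 locked (bar parallel to the rail, a stop), 1.5 the other stop. From 0.8 to 1.5 the cross pin rests safely on the collar (1.15 is good); below 0.2 it can drop into the collar's slot. Turns easily when lifted, not at all when home.
- clip_green: Green clip, 36 mm across the rail, 24 along it, 12 high, fixed beside the target notch (blue, yellow, white clips: other notches). Origin: centre of its underside, 20 mm above the bench. y along the rail, x across it, away from the robot. The notch is 85 mm from the origin along -x. Notches are 50 mm apart, two each side of the middle one; sloping lead-ins draw the pin in from 8 mm off.

How it is judged:
On the way, in this order (a step that is already met when the one before it is completed fails the run):
1. the plunger is lifted and twisted so that it is held out (value of joint lift above 0.013 m and value of joint twist above 0.7 rad), for 0.2 s.
2. the stop is at the green clip, its plunger still twisted and out (value of joint lift above 0.013 m and value of joint twist above 0.6 rad and y of tee in the frame of clip_green between -0.012 and 0.012 m), for 0.2 s.
At the end, for the whole second after the job is handed in: the plunger is home (lift under 4 mm, twist under 0.25 rad) in the notch beside the green clip (plunger axis within 10 mm of the clip's centre line along the rail) (value of joint lift below 0.004 m and value of joint twist below 0.25 rad and y of tee in the frame of clip_green between -0.01 and 0.01 m); the robot touches nothing.
It also fails if it takes over 40 s, if anything falls off the work surface, if the arm or the gripper's body presses on something with over 40 N, if the wrist force passes 120 N, or if a joint passes its speed limit or range.

## Working session

There is one attempt and no reset: what is moved stays moved. The work goes in short steps, Python scripts to look and compute and a tool call to move; the robot and the scene stay as the last step left them, time stands still between calls to the robot, and variables do not carry over. Pictures are saved under pics/ and viewed, at most 10 in all, crops included, and the job is handed in when it is done.

Besides the shell and the picture viewer there is one more tool, called after "Emit:" by a JSON object that holds its "fn" and its "kwargs". drive_tool: Moves the arm, as the interface text tells. Its arguments: {"type":"object","properties":{"plan":{"type":"array"}},"required":["plan"]}

```bash
mkdir -p pics; cat > h.py <<'E'
import numpy as np, cv2
from station import env
from scipy.spatial.transform import Rotation as R
def cloud(name):
    c=env.get_calibration(name); s=env.state(); im,d=env.camera(name)
    v,u=np.mgrid[0:400,0:640]; p=np.stack([u,v],-1).reshape(-1,1,2).astype(np.float64)
    n=cv2.undistortPoints(p,np.array(c["intrinsics"]),np.array(c["distortion"])).reshape(400,640,2)
    P=np.dstack([n*d[...,None],d])
    if name=="wrist":
        T=np.array(c["tool_from_camera"]); P=P@T[:3,:3].T+T[:3,3]
        P=P@R.from_quat(s["tool_rot"]).as_matrix().T+s["ee_pos"]
    else:
        P=(P-np.array(c["tvec"]).ravel())@cv2.Rodrigues(np.array(c["rvec"]))[0]
    P[d==0]=np.nan
    return im,P
E
python3 - <<'E'
from h import *
s=env.state(); print(s["time"],s["ee_pos"],s["tool_rot"],s["q"],s["grip_width"],env.finger_overhang)
print(R.from_quat(s["tool_rot"]).as_matrix().round(3))
a=[]
for n in["top","scene"]:
    im,P=cloud(n); cv2.imwrite(f"pics/{n}0.png",im); np.save(n+"0",P)
    hsv=cv2.cvtColor(im,cv2.COLOR_BGR2HSV); H,S,V=cv2.split(hsv)
    for c,m in dict(red=((H<8)|(H>172)),green=(H>45)&(H<80),blue=(H>95)&(H<130)).items():
        m=m&(S>110)&(V>50)&(P[...,2]>.02)
        k,l,st,ce=cv2.connectedComponentsWithStats(m.astype(np.uint8))
        for i in range(1,k):
            if st[i,4]>40:
                q=P[l==i]; print(n,c,st[i,4],ce[i].round(),np.nanmedian(q,0).round(4),np.nanpercentile(q,2,0).round(3),np.nanpercentile(q,98,0).round(3))
E
```

```text
0.0 [0.20888102 0.53566696 0.40411184] [ 1.84825229e-01  9.82771230e-01 -5.58800802e-04 -1.79899901e-04] [ 1.06501329e+00  1.50938127e-01  1.43801250e+00 -9.89645519e-06
  1.55381608e+00 -1.33994747e-01] 0.9955517319880905 0.1734
[[-0.932  0.363 -0.001]
 [ 0.363  0.932 -0.001]
 [ 0.    -0.001 -1.   ]]
top red 485 [345. 250.] [ 0.5296 -0.0187  0.1362] [ 0.52  -0.047  0.128] [0.54  0.009 0.139]
top green 342 [361. 185.] [ 0.6226 -0.0521  0.0319] [ 0.606 -0.064  0.029] [ 0.638 -0.04   0.034]
top blue 366 [392. 180.] [ 0.631  -0.1006  0.0317] [ 0.614 -0.114  0.024] [ 0.648 -0.088  0.034]
top blue 703 [336. 224.] [ 0.5627 -0.0111  0.0717] [ 0.538 -0.036  0.069] [0.579 0.011 0.074]
top blue 856 [346. 278.] [ 0.4892 -0.029   0.0717] [ 0.443 -0.048  0.069] [ 0.508 -0.001  0.074]
scene red 585 [283. 146.] [ 0.5335 -0.0184  0.1355] [ 0.521 -0.045  0.123] [0.541 0.01  0.139]
scene green 375 [247. 237.] [ 0.6253 -0.0514  0.0323] [ 0.606 -0.064  0.027] [ 0.641 -0.039  0.035]
scene blue 41 [288. 134.] [ 0.4486 -0.0344  0.073 ] [ 0.439 -0.039  0.071] [ 0.455 -0.029  0.075]
scene blue 781 [284. 192.] [ 0.5654 -0.0094  0.0721] [ 0.503 -0.036  0.059] [0.582 0.012 0.074]
scene blue 410 [213. 236.] [ 0.6346 -0.0999  0.0321] [ 0.615 -0.113  0.024] [ 0.65  -0.088  0.035]
```

View pics/top0.png

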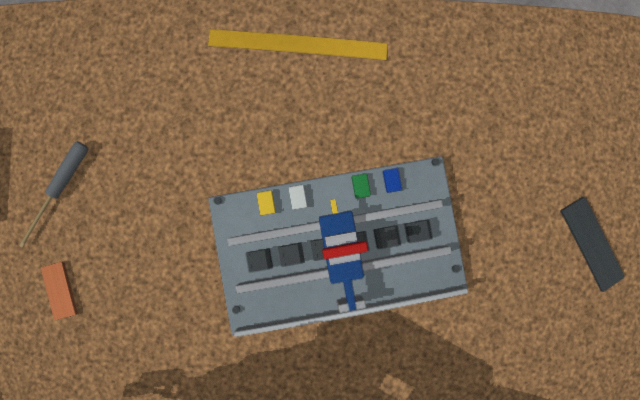

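View pics/scene0.png

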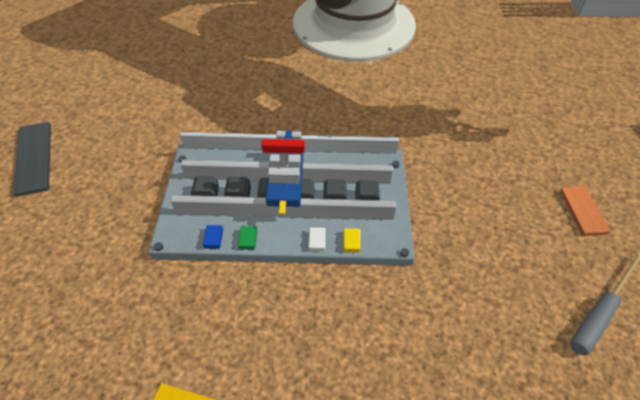

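The tee (345,250 in the top picture) is in the middle notch. The green clip (361,185) marks the next notch, toward −y. I'll refine the rail angle and work out the shift to a hover above the tee.

```bash
cat >> h.py <<'E'
def shift(pos,yaw):
    "tool-axes shift (cm) and turn (deg) to a TCP position with tool down, tool y at yaw deg"
    s=env.state(); M=R.from_quat(s["tool_rot"]).as_matrix(); y=np.radians(yaw)
    Y=np.array([np.cos(y),np.sin(y),0]); Z=np.array([0,0,-1.]); T=np.stack([np.cross(Y,Z),Y,Z],1)
    print("shift",(M.T@(np.array(pos)-s["ee_pos"])*100).round(2),"turn",np.degrees(R.from_matrix(M.T@T).as_rotvec()).round(2),
      "t",round(s["time"],2),"pos",s["ee_pos"].round(4),"F",np.round(s["force"],1),"w",round(s["grip_width"],3),"q",s["q"].round(2))
def feats(im,P):
    H,S,V=cv2.split(cv2.cvtColor(im,cv2.COLOR_BGR2HSV)); out={}
    for c,m,z in [("red",(H<8)|(H>172),(.125,.18)),("green",(H>45)&(H<80),(.026,.04)),("blue",(H>95)&(H<130),(.026,.04)),("yellow",(H>20)&(H<35),(.026,.04))]:
        q=P[m&(S>110)&(V>50)&(P[...,2]>z[0])&(P[...,2]<z[1])&(abs(P[...,1])<.25)&(P[...,0]<.75)]
        if len(q)<40: continue
        r=cv2.minAreaRect(q[:,:2].astype(np.float32)*1000); b=cv2.boxPoints(r); e=[b[1]-b[0],b[2]-b[1]]; e=max(e,key=np.linalg.norm)
        print(c,len(q),np.round(r[0],1),np.round(r[1],1),"long axis",round(np.degrees(np.arctan2(e[1],e[0]))%180,1),"z",np.median(q[:,2]).round(4))
E
python3 - <<'E'
from h import *
for n in["top","scene"]: feats(cv2.imread(f"pics/{n}0.png"),np.load(n+"0.npy"))
shift((.531,-.019,.40),9.8)
E
```

```text
red 479 [529.5 -18.9] [13.6 60. ] long axis 100.5 z 0.1363
green 342 [621.9 -52.1] [35.  23.5] long axis 10.3 z 0.0319
blue 354 [547.2 -76.4] [ 34.8 215.5] long axis 163.7 z 0.0318
yellow 351 [594.2  94.9] [35.2 23.7] long axis 10.9 z 0.0317
red 535 [529.7 -18.7] [16.4 58.9] long axis 100.8 z 0.1361
green 371 [623.  -51.8] [36.6 23.4] long axis 10.2 z 0.0323
blue 385 [597.2 -85.3] [ 36.4 117.6] long axis 157.1 z 0.0322
yellow 373 [592.5  49.2] [120.8  39.7] long axis 86.2 z 0.0323
shift [-50.16 -39.98   0.45] turn [-6.00e-02  2.00e-02  5.89e+01] t 0.1 pos [0.2089 0.5357 0.4042] F [-0.5 -0.7 -0.2] w 1.001 q [ 1.07  0.15  1.44 -0.    1.55 -0.13]
```

Emit:
{"fn": "drive_tool", "kwargs": {"plan": [[-16.7,-13.3,0.1,0,0,20,-1],[-33,-26.5,0.3,0,0,40,-1],[-50,-40,0.4,0,0,58,-1],[-50,-40,0.4,0,0,58,-1],[-50,-40,0.4,0,0,58,-1]]}}

```text
time: 0.52
ee_pos: [0.3135, 0.3536, 0.4031]
tool_rot: [0.48, 0.877, -0.0, -0.0]
force: [1.0, 0.3, 0.6]
grip_width: 0.999
grasp_force: 0.0
```

```bash
python3 -c "
from h import *
shift((.5296,-.0188,.40),10.5)"
```

```text
shift [-43.02  -1.83   0.32] turn [-2.000e-02  1.000e-02  2.207e+01] t 0.52 pos [0.3135 0.3536 0.4031] F [1.  0.3 0.6] w 0.999 q [ 0.68 -0.06  1.66 -0.    1.54  0.11]
```

Emit:
{"fn": "drive_tool", "kwargs": {"plan": [[-43,-1.8,0.3,0,0,22,-1],[-43,-1.8,0.3,0,0,22,-1],[-43,-1.8,0.3,0,0,22,-1],[-43,-1.8,0.3,0,0,22,-1],[-43,-1.8,0.3,0,0,22,-1]]}}

```text
time: 0.93
ee_pos: [0.4193, 0.1738, 0.4019]
tool_rot: [0.637, 0.771, 0.0, 0.0]
force: [0.1, 0.3, 0.0]
grip_width: 1.002
grasp_force: 0.0
```

```bash
python3 -c "
from h import *
shift((.5296,-.0188,.40),10.5)"
```

```text
shift [-20.99   7.23   0.2 ] turn [0.01 0.   0.3 ] t 0.93 pos [0.4193 0.1738 0.4019] F [0.1 0.3 0. ] w 1.002 q [ 0.22 -0.1   1.7  -0.    1.54  0.03]
```

Emit:
{"fn": "drive_tool", "kwargs": {"plan": [[-21,7.2,0.2,0,0,0.3,-1],[-21,7.2,0.2,0,0,0.3,-1],[-21,7.2,0.2,0,0,0.3,-1],[-21,7.2,0.2,0,0,0.3,-1],[-21,7.2,0.2,0,0,0.3,-1]]}}

```text
time: 1.35
ee_pos: [0.5229, -0.0071, 0.3999]
tool_rot: [0.639, 0.769, -0.0, -0.0]
force: [1.0, 2.0, 0.2]
grip_width: 1.001
grasp_force: 0.0
```

Emit:
{"fn": "drive_tool", "kwargs": {"plan": [[0,0,0,0,0,0,-1],[0,0,0,0,0,0,-1]]}}

```text
time: 1.52
ee_pos: [0.5231, -0.0067, 0.3992]
tool_rot: [0.64, 0.768, -0.0, -0.001]
force: [0.3, 0.8, -0.7]
grip_width: 0.998
grasp_force: 0.0
```

```bash
python3 -c "
from h import *
im,P=cloud('wrist'); cv2.imwrite('pics/w1.png',im); feats(im,P)
im,P=cloud('top'); feats(im,P)
shift((.5296,-.0188,.283),10.5)"
```

```text
red 1191 [527.6 -17.7] [13.2 59. ] long axis 101.1 z 0.1361
green 602 [620.1 -51.5] [34.9 24. ] long axis 10.6 z 0.031
blue 558 [ 629.6 -100.7] [35.1 24.9] long axis 10.4 z 0.031
yellow 870 [592.8  95. ] [35.3 23.1] long axis 10.1 z 0.0313
green 342 [621.9 -52. ] [34.8 23.5] long axis 11.7 z 0.0319
blue 351 [ 631.5 -101.4] [35.6 23.5] long axis 11.1 z 0.0318
shift [-1.53  0.47 11.68] turn [-0.04 -0.02  0.07] t 1.62 pos [ 0.5222 -0.0046  0.3998] F [-0.1  0.1  0.7] w 0.999 q [-0.16  0.04  1.57  0.    1.53 -0.34]
```

View pics/w1.png

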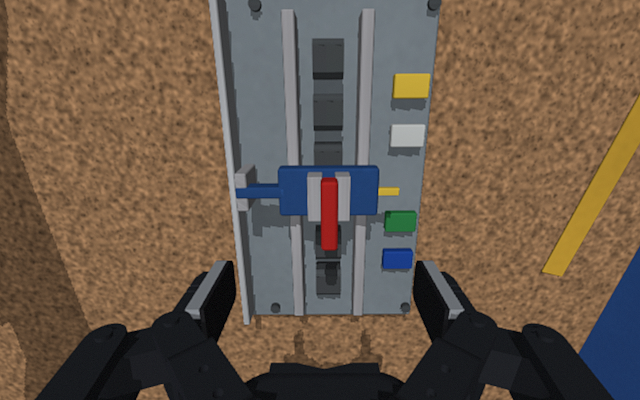

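The wrist view shows the red bar (329,214) between the open fingers, aligned with the closing line across it. I'll descend.

Emit:
{"fn": "drive_tool", "kwargs": {"plan": [[-1.5,0.4,3,0,0,0,-1],[-1.5,0.4,6,0,0,0,-1],[-1.5,0.4,9,0,0,0,-1],[-1.5,0.4,11,0,0,0,-1],[-1.5,0.4,11.7,0,0,0,-1]]}}

```text
time: 2.03
ee_pos: [0.528, -0.0175, 0.2803]
tool_rot: [0.638, 0.77, -0.001, -0.002]
force: [-0.4, 0.4, -0.0]
grip_width: 1.001
grasp_force: 0.0
```

Emit:
{"fn": "drive_tool", "kwargs": {"plan": [[0,0,0,0,0,0,-1],[0,0,0,0,0,0,-1],[0,0,0,0,0,0,-1]]}}

```text
time: 2.28
ee_pos: [0.5294, -0.0185, 0.2848]
tool_rot: [0.639, 0.77, 0.001, 0.001]
force: [-0.3, 0.5, 0.5]
grip_width: 1.001
grasp_force: 0.0
```

```bash
python3 -c "
from h import *
shift((.529,-.0183,.283),10.5)"
```

```text
shift [ 0.03 -0.04  0.18] turn [0.12 0.05 0.13] t 2.28 pos [ 0.5294 -0.0185  0.2848] F [-0.3  0.5  0.5] w 1.001 q [-0.18  0.13  1.71 -0.    1.3  -0.37]
```

Emit:
{"fn": "drive_tool", "kwargs": {"plan": [[0,0,0.1,0,0,0,1],[0,0,0.1,0,0,0,1],[0,0,0.1,0,0,0,1],[0,0,0.1,0,0,0,1],[0,0,0.1,0,0,0,1]]}}

```text
time: 2.7
ee_pos: [0.5292, -0.019, 0.2823]
tool_rot: [0.639, 0.769, 0.0, 0.0]
force: [0.1, 0.0, -0.2]
grip_width: 0.303
grasp_force: 0.0
```

Emit:
{"fn": "drive_tool", "kwargs": {"plan": [[0,0,0,0,0,0,1],[0,0,0,0,0,0,1],[0,0,0,0,0,0,1],[0,0,0,0,0,0,1],[0,0,0,0,0,0,1]]}}

```text
time: 3.12
ee_pos: [0.5291, -0.019, 0.2823]
tool_rot: [0.639, 0.769, -0.0, 0.0]
force: [-2.6, -1.0, 4.6]
grip_width: 0.151
grasp_force: 59.7
```

```bash
python3 -c "
from h import *
shift((.529,-.0183,.283),10.5); print(env.state()['grasp_force'],env.state()['torque'])"
```

```text
shift [ 0.07 -0.   -0.07] turn [-0.    0.01  0.09] t 3.12 pos [ 0.5291 -0.019   0.2823] F [-2.6 -1.   4.6] w 0.151 q [-0.18  0.13  1.71 -0.    1.3  -0.37]
59.68447029590607 [-0.06834101  0.42532787  0.01779792]
```

Gripped. Next I'll lift about 20 mm.

Emit:
{"fn": "drive_tool", "kwargs": {"plan": [[0,0,-0.5,0,0,0,1],[0,0,-1,0,0,0,1],[0,0,-1.5,0,0,0,1],[0,0,-2,0,0,0,1],[0,0,-2,0,0,0,1]]}}

```text
time: 3.53
ee_pos: [0.5291, -0.0189, 0.3029]
tool_rot: [0.639, 0.769, -0.0, 0.0]
force: [-1.2, 0.9, -10.1]
grip_width: 0.156
grasp_force: 58.7
```

Emit:
{"fn": "drive_tool", "kwargs": {"plan": [[0,0,0,0,0,0,1],[0,0,0,0,0,0,1]]}}

```text
time: 3.7
ee_pos: [0.529, -0.0189, 0.3018]
tool_rot: [0.639, 0.769, -0.0, -0.0]
force: [-0.1, -0.3, -9.7]
grip_width: 0.151
grasp_force: 58.7
```

```bash
python3 -c "
from h import *
shift((.529,-.0183,.3025),10.5); im,P=cloud('top'); feats(im,P); im,P=cloud('scene'); feats(im,P)"
```

```text
shift [ 0.06  0.01 -0.07] turn [-0.02 -0.    0.09] t 3.7 pos [ 0.529  -0.0189  0.3018] F [-0.1 -0.3 -9.7] w 0.151 q [-0.18  0.11  1.69 -0.    1.34 -0.37]
green 325 [622.1 -52.1] [35.1 23.5] long axis 11.9 z 0.0317
blue 354 [ 631.4 -101.2] [35.6 24.2] long axis 10.2 z 0.0317
yellow 351 [594.4  94.9] [35.1 24. ] long axis 10.5 z 0.0317
red 316 [534.1 -15.7] [48.2 55.7] long axis 128.6 z 0.154
green 369 [622.9 -51.9] [36.5 23.4] long axis 10.5 z 0.0323
blue 391 [585.7 -60.1] [ 40.2 160.9] long axis 138.5 z 0.0324
yellow 376 [592.1  49. ] [120.7  39.2] long axis 86.2 z 0.0322
```

Lift is about 19.5 mm, with a 9.7 N pull. Now I'll twist counter-clockwise, which is negative about tool z.

Emit:
{"fn": "drive_tool", "kwargs": {"plan": [[0,0,0,0,0,-6,1],[0,0,0,0,0,-12,1],[0,0,0,0,0,-18,1],[0,0,0,0,0,-24,1],[0,0,0,0,0,-30,1]]}}

```text
time: 4.22
ee_pos: [0.5291, -0.0189, 0.3018]
tool_rot: [0.416, 0.91, -0.0, -0.0]
force: [0.4, -0.2, -9.5]
grip_width: 0.152
grasp_force: 58.7
```

Emit:
{"fn": "drive_tool", "kwargs": {"plan": [[0,0,0,0,0,-7,1],[0,0,0,0,0,-14,1],[0,0,0,0,0,-21,1],[0,0,0,0,0,-28,1],[0,0,0,0,0,-35,1]]}}

```text
time: 4.63
ee_pos: [0.5292, -0.0188, 0.3018]
tool_rot: [0.122, 0.992, 0.0, -0.0]
force: [0.7, 1.9, -10.7]
grip_width: 0.154
grasp_force: 58.7
```

Emit:
{"fn": "drive_tool", "kwargs": {"plan": [[0,0,0,0,0,-2,1],[0,0,0,0,0,-2,1],[0,0,0,0,0,-2,1]]}}

```text
time: 4.88
ee_pos: [0.5292, -0.0189, 0.3019]
tool_rot: [0.109, 0.994, 0.0, -0.0]
force: [1.7, 1.6, -9.4]
grip_width: 0.152
grasp_force: 58.7
```

```bash
python3 -c "
from h import *
im,P=cloud('scene'); feats(im,P); cv2.imwrite('pics/s2.png',im[60:300,100:460]); env.camera('top');env.camera('top')
shift((.529,-.0183,.3025),77.5); print(env.state()['torque'],env.state()['grasp_force'])"
```

```text
red 283 [540.4 -23.4] [41.5 19.7] long axis 12.6 z 0.156
green 368 [622.6 -52. ] [36.6 23.4] long axis 11.2 z 0.0324
blue 394 [585.9 -60.6] [ 39.7 161.2] long axis 139.1 z 0.0323
yellow 377 [592.   49.3] [120.9  39.3] long axis 86.4 z 0.0322
shift [ 0.03  0.06 -0.05] turn [-0.   -0.01  0.  ] t 5.03 pos [ 0.5292 -0.0189  0.302 ] F [  1.6   2.5 -10.2] w 0.152 q [-0.18  0.11  1.69 -0.    1.34 -1.53]
[ 0.26480913 -0.21631383  0.01654608] 58.68969976902008
```

View pics/s2.png

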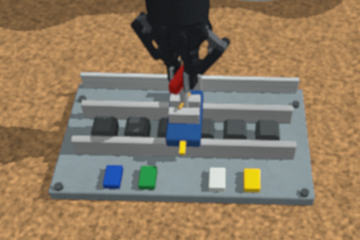

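The tee is twisted by about 1.17 rad. The blue stop is still at the middle, with its pointer at (182,148) in the crop. Now I'll work out the slide.

```bash
python3 -c "
from h import *
shift((.5384,-.0681,.302),77.5)"
```

```text
shift [-1.97 -4.6   0.  ] turn [-0.   -0.01  0.  ] t 5.03 pos [ 0.5292 -0.0189  0.302 ] F [  1.6   2.5 -10.2] w 0.152 q [-0.18  0.11  1.69 -0.    1.34 -1.53]
```

Emit:
{"fn": "drive_tool", "kwargs": {"plan": [[-0.3,-0.7,0,0,0,0,1],[-0.7,-1.6,0,0,0,0,1],[-1.1,-2.6,0,0,0,0,1],[-1.5,-3.5,0,0,0,0,1],[-1.8,-4.2,0,0,0,0,1]]}}

```text
time: 5.45
ee_pos: [0.5379, -0.0653, 0.3021]
tool_rot: [0.109, 0.994, -0.0, 0.0]
force: [2.1, 3.0, -10.6]
grip_width: 0.15
grasp_force: 59.0
```

Emit:
{"fn": "drive_tool", "kwargs": {"plan": [[-0.17,-0.4,0,0,0,0,1],[-0.17,-0.4,0,0,0,0,1],[-0.17,-0.4,0,0,0,0,1],[-0.17,-0.4,0,0,0,0,1],[-0.17,-0.4,0,0,0,0,1]]}}

```text
time: 5.87
ee_pos: [0.5384, -0.0679, 0.3021]
tool_rot: [0.108, 0.994, -0.0, 0.0]
force: [1.4, -0.9, -9.9]
grip_width: 0.157
grasp_force: 58.9
```

```bash
python3 -c "
from h import *
shift((.5384,-.0681,.302),77.5); im,P=cloud('scene'); feats(im,P); cv2.imwrite('pics/s3.png',im[60:300,100:460]); print(env.state()['grasp_force'])"
```

```text
shift [-0.   -0.02  0.01] turn [-0.01  0.    0.1 ] t 5.87 pos [ 0.5384 -0.0679  0.3021] F [ 1.4 -0.9 -9.9] w 0.157 q [-0.27  0.14  1.66 -0.    1.34 -1.62]
red 278 [550.6 -71.6] [40.5 20.3] long axis 11.0 z 0.1562
green 373 [623.  -51.8] [35.8 23.6] long axis 11.6 z 0.0323
blue 390 [593.7 -88.6] [ 45.8 119.9] long axis 155.8 z 0.0324
yellow 379 [596.9  19.1] [ 37.9 178.3] long axis 91.0 z 0.0323
58.925360441207886
```

View pics/s3.png

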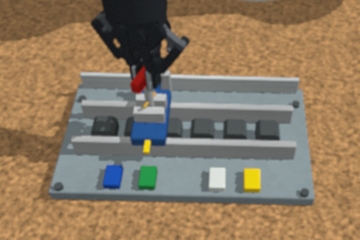

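The yellow pointer (147,146) lines up with the green clip (148,177). Now I'll twist back.

Emit:
{"fn": "drive_tool", "kwargs": {"plan": [[0,0,0,0,0,7,1],[0,0,0,0,0,14,1],[0,0,0,0,0,21,1],[0,0,0,0,0,28,1],[0,0,0,0,0,35,1]]}}

```text
time: 6.33
ee_pos: [0.5384, -0.0678, 0.3021]
tool_rot: [0.405, 0.914, -0.0, -0.0]
force: [0.9, -1.5, -9.0]
grip_width: 0.154
grasp_force: 59.0
```

Emit:
{"fn": "drive_tool", "kwargs": {"plan": [[0,0,0,0,0,7,1],[0,0,0,0,0,14,1],[0,0,0,0,0,21,1],[0,0,0,0,0,28,1],[0,0,0,0,0,32,1]]}}

```text
time: 6.75
ee_pos: [0.5384, -0.0678, 0.3021]
tool_rot: [0.641, 0.767, -0.0, -0.0]
force: [-0.6, -1.3, -10.0]
grip_width: 0.153
grasp_force: 59.3
```

Emit:
{"fn": "drive_tool", "kwargs": {"plan": [[0,0,0,0,0,0,1],[0,0,0,0,0,0,1],[0,0,0.4,0,0,0,1],[0,0,0.8,0,0,0,1],[0,0,0.8,0,0,0,1]]}}

```text
time: 7.17
ee_pos: [0.5384, -0.068, 0.2931]
tool_rot: [0.638, 0.77, -0.0, -0.0]
force: [0.9, 0.3, -9.1]
grip_width: 0.152
grasp_force: 59.1
```

```bash
python3 -c "
from h import *
shift((.5384,-.0681,.283),10.5);print(env.state()['grasp_force'],env.state()['torque'])"
```

```text
shift [-0.01  0.    1.01] turn [-0.04 -0.02  0.16] t 7.17 pos [ 0.5384 -0.068   0.2931] F [ 0.9  0.3 -9.1] w 0.152 q [-0.27  0.15  1.67  0.    1.32 -0.45]
59.098607897758484 [-0.01163919 -0.04689113 -0.05009821]
```

Lift is below the collar height, so the pin is in the slot. I'll lower the rest of the way home.

Emit:
{"fn": "drive_tool", "kwargs": {"plan": [[0,0,0.3,0,0,0,1],[0,0,0.6,0,0,0,1],[0,0,0.9,0,0,0,1],[0,0,1.05,0,0,0,1],[0,0,1.05,0,0,0,1]]}}

```text
time: 7.58
ee_pos: [0.5385, -0.0681, 0.2832]
tool_rot: [0.639, 0.769, -0.0, -0.0]
force: [-2.6, 0.7, -8.2]
grip_width: 0.153
grasp_force: 59.2
```

Emit:
{"fn": "drive_tool", "kwargs": {"plan": [[0,0,0,0,0,0,1],[0,0,0,0,0,0,1]]}}

```text
time: 7.75
ee_pos: [0.5385, -0.0681, 0.2836]
tool_rot: [0.639, 0.769, -0.0, -0.0]
force: [-3.6, 1.9, -8.1]
grip_width: 0.15
grasp_force: 59.2
```

Emit:
{"fn": "drive_tool", "kwargs": {"plan": [[0,0,0.1,0,0,0,-1],[0,0,0.1,0,0,0,-1],[0,0,0.1,0,0,0,-1],[0,0,0.1,0,0,0,-1],[0,0,0.1,0,0,0,-1]]}}

```text
time: 8.17
ee_pos: [0.5386, -0.0681, 0.283]
tool_rot: [0.639, 0.769, 0.0, 0.0]
force: [0.1, 0.3, 0.0]
grip_width: 0.849
grasp_force: 0.0
```

Emit:
{"fn": "drive_tool", "kwargs": {"plan": [[0,0,0,0,0,0,-1],[0,0,0,0,0,0,-1],[0,0,0,0,0,0,-1],[0,0,0,0,0,0,-1],[0,0,0,0,0,0,-1]]}}

```text
time: 8.58
ee_pos: [0.5385, -0.0681, 0.2826]
tool_rot: [0.639, 0.769, -0.0, 0.0]
force: [0.0, 0.3, -1.1]
grip_width: 0.998
grasp_force: 0.0
```

Emit:
{"fn": "drive_tool", "kwargs": {"plan": [[0,0,-3,0,0,0,-1],[0,0,-6,0,0,0,-1],[0,0,-9,0,0,0,-1],[0,0,-11,0,0,0,-1],[0,0,-12,0,0,0,-1]]}}

```text
time: 9.0
ee_pos: [0.5385, -0.0681, 0.4056]
tool_rot: [0.639, 0.769, 0.001, 0.002]
force: [0.0, -0.0, -0.7]
grip_width: 0.997
grasp_force: 0.0
```

Emit:
{"fn": "drive_tool", "kwargs": {"plan": [[0,0,0,0,0,0,-1],[0,0,0,0,0,0,-1],[0,0,0,0,0,0,-1]]}}

```text
time: 9.25
ee_pos: [0.5384, -0.0681, 0.4008]
tool_rot: [0.639, 0.769, -0.001, -0.001]
force: [0.2, -0.1, -0.2]
grip_width: 0.996
grasp_force: 0.0
```

```bash
python3 -c "
from h import *
for n in ['top','scene','wrist']:
    im,P=cloud(n); print(n); feats(im,P); cv2.imwrite(f'pics/{n}9.png',im)
shift((.5384,-.0681,.40),10.5)"
```

```text
top
green 317 [622.  -52.1] [34.5 23.5] long axis 11.1 z 0.0318
yellow 354 [594.4  95. ] [35.5 23.8] long axis 11.1 z 0.0318
scene
red 546 [539.2 -67.8] [16.9 60.1] long axis 98.6 z 0.136
green 372 [623.2 -52. ] [36.6 23.5] long axis 11.3 z 0.0323
blue 390 [ 605.8 -104.4] [90.5 25.5] long axis 7.7 z 0.0324
yellow 372 [597.1  19.1] [ 38.3 178.2] long axis 91.3 z 0.0322
wrist
red 1213 [537.3 -66.9] [13.3 59. ] long axis 101.1 z 0.1362
green 617 [620.4 -51.5] [34.9 23.6] long axis 10.1 z 0.0311
blue 610 [ 554.9 -105.5] [186.5  26.6] long axis 3.8 z 0.0312
yellow 1053 [593.   94.7] [35.5 23. ] long axis 10.7 z 0.0313
shift [ 0.   -0.01  0.13] turn [-0.1  -0.04  0.09] t 9.4 pos [ 0.5385 -0.0681  0.4013] F [-0.3  0.3 -0.1] w 0.998 q [-0.27  0.08  1.52 -0.    1.54 -0.45]
```

View pics/wrist9.png

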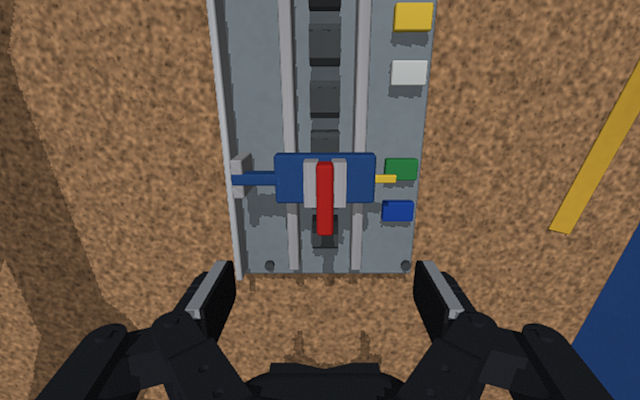

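The bar (325,198) is parallel to the rail and its top is back at the locked height (0.136 m). It is on the green clip's centre line to within 1 mm, and the gripper is clear.

```bash
python3 -c "
from station import env
print(env.hand_in())"
```

```text
the job is handed in; nothing more can be done
None
```

The stop is locked in the green-clip notch: plunger home, handle untwisted, gripper released and clear. The job is handed in at about 9.4 s, but the hand-in returned no verdict.

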